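Stand the toppled dosing canister back up and close the caddy's guard bar

ROBOT

A 6-joint arm with a two-finger parallel gripper is mounted at the origin on the work surface. World frame = base frame: x ahead of the robot, y to its left, z up, the work surface at z = 0. Lengths are in m, angles in degrees, forces in N, time in s.
With the tool pointing down it reaches from about 0.3 to 0.75 m from the base axis. Payload 8.5 kg.
Tool frame: the origin (TCP) lies at the very end of the fingers, on their centre line; the grasp point (between the pads) lies 19 mm behind it; x points along the fingers, y is the direction in which the jaws open and shut, and the axes are right-handed (so a half turn about x gives the same grasp; the last joint's range is limited). The gripper opens to 85 mm and grips with 20 to 120 N. Pads are 22 mm wide; open, the fingers measure 114 mm over their backs; the gripper's body (76 mm by 85 mm) begins 54 mm behind the grasp point. The pads swing forward as they close: fully open they stand 13 mm farther back than shut.
Start: joints at [52.924, 21.807, 74.336, -0, 83.858, -12.336], TCP at [0.23, 0.5, 0.231] pointing down, gripper open.
Joint ranges: [-178.18, 178.18], [-50.72, 133.34], [12.68, 142.11], [-81.47, 261.47], [9.98, 163.14], [-165.26, 165.26]. Speed limits (degrees/s): [136.94, 136.94, 180, 180, 180, 180].

INTERFACE

Orientations are given as a 3x3 rotation matrix whose columns are the frame's x, y, z axes.
In Python, from rig import sensors, cams, env gives the robot as it stands.
- The arm moves only by the shell command python3 -m crank 'ROWS' [FORCE]. ROWS is a JSON object of lists of equal length, an entry for each row: "hand": the closure in counts, from 0 (fully open) to 255 (shut); "translation": the shift along the tool's x, y, z in m, a list of three; "dr": the turn, a rotation vector about the tool's x, y, z in rad, a list of three. A call has 1 to 5 rows; each row is the pose to reach, as a shift and turn from the pose commanded when the call began, along the tool's axes at that moment; what a row does not reach only later rows make up. A row lasts 1/10 s, in which the tool goes at most 50 mm and 8.59 degrees, less where a joint would pass 70% of its speed; a pose out of reach is approached as far as the arm can. A call with a gripper value outside its range is refused whole. The fingers move at their own pace and stop on an object; FORCE is the grip in N (left out, the last holds). Time passes only in rows, so rows that repeat a pose let the fingers close. It gives the time, the measured TCP pose, the force and the opening at its end, in the units of the state.
- sensors.observe(): the state, without advancing time (a new reading comes with each control period).
- cams.get_image(name): name is "side" or "top"; returns (picture, depth): 400x640x3 uint8, blue, green, red; 400x640 float32, m along the optical axis (not along the pixel's ray), 0 where there is no reading.
- cams.calibration(name): a dict with "vertical_fov" (degrees; the focal length in pixels is half the picture's height over the tangent of half this angle, whatever the lens; pixels are square), "cx", "cy" (the principal point, pixels), "extrinsics" (4x4, takes a point from camera to world coordinates). Camera axes: x right, y down, z forward; pixel columns grow to the right and rows downward; lengths in m; the calibration is good to about 2 mm. A picture is of the moment at which its call begins. calibration takes no time and is no camera call.
- env.close_job(): hands the job in, once; it reports no verdict.
The state is a dict: "time_s": time; "q": joint angles; "qvel": joint speeds; "joint_efforts": joint torques, N m; "position": TCP position; "tool_rot": TCP orientation; "ft_force": force on the tool from outside, world axes, zero at the start; "wrist_torque": the same for the moment, N m; "grip_width": finger opening in m.
Only numpy, scipy, OpenCV 4.12 (cv2) and the standard library are available. Lean on these libraries where they do the work, as an engineer would, in place of code of your own. Each camera call takes 0.05 s, during which the arm holds its last target. There are 200 camera calls.

TASK

In the aquarium cabinet's black dosing caddy the green-labelled canister has toppled forward and hangs over the front rail. Push it gently with the fingertips until it stands upright in its bay again, without lifting it or carrying it anywhere, then push the blue guard bar over from the back until it is fully down at the front of the caddy. Leave the other two canisters standing in their bays and do not disturb the things round about.

Things in the scene. Friction and masses are not known exactly. Their poses are not given: they have to be found in the camera images.
- caddy: Black rack fixed to the surface, 126 deep (x) by 196 wide (y). Three bays, centred at y = -62, 0, 62 mm, 57 wide. Origin on the surface under the middle bay; z up, -x is its front. In its frame (mm): floor top z = 6; back wall inner face x = 38, top z = 75; end plates y = -95 and 95, top z = 66; dividers 45 high; front lip x = -66, 14 high.
- rail_mid (a point): Middle of the caddy's fixed round front rail, 10 mm in diameter, along the caddy's y, at (-62, 0, 58) mm in the caddy's frame. The toppled canister rests on it.
- canister_green: Green-labelled square canister, 50 x 50 mm, 105 high, with neck and black cap to 130; 0.13 to 0.25 kg. Origin at the centre of its underside, z towards the cap, -x to the caddy's front. Starts in any bay, leaning about 42 degrees forward over the rail. Once its lean is under about 23 degrees it falls upright by itself; the back wall stops it. Standing, its front face is at x = -15 to -5 in the caddy's frame, its top 136 up.
- cap (a point): Centre of the top of the green canister's black cap (28 mm in diameter, 18 high), (0, 0, 130) mm in its frame. At the start the cap sticks out in front of the rail, to about x = -88 mm in the caddy's frame, 110 to 130 mm above the surface.
- foot (a point): Middle of the green canister's front bottom edge, the edge it turns about, (-25, 0, 0) mm in its frame; 6 mm above the surface, on the caddy's floor, at first at about x = -9 mm in the caddy's frame. It may slide back about 10 mm.
- canister_white: White-labelled canister of the same shape and size, standing in another bay. Origin at the centre of its underside, z up.
- canister_blue: Blue-labelled canister of the same shape and size, standing in the remaining bay. Origin at the centre of its underside, z up.
- guard (a joint): Hinge of the blue guard bar, rad: 0 = leaning 15 degrees back from upright, 0.26 = upright, 1.83 = fully down at its stop, level, pointing to the caddy's front. Starts at 0 to 0.3. Stiff: stays where it is left; moving it takes 1 to 2 N at the bar. Its axis runs along the caddy's y through (30, 0, 62) mm in the caddy's frame. It clears standing canisters but not one that leans out.
- guard_mid (a point): Middle of the guard's cross bar: a blue round bar, 8 mm in diameter, 212 long, parallel to the caddy's y, on two side arms 105 mm from the hinge axis. Raised, it is about 165 mm above the surface over the back of the caddy; down, it lies 62 mm above the surface at x = -75 in the caddy's frame.
- jar: White-lidded glass jar, 100 mm in diameter, 125 high, a bystander; origin at the centre of its underside.
- vial_a: Small test bottle with a red cap, 28 mm in diameter, 60 high, a bystander; origin at the centre of its underside.
- vial_b: Small test bottle with a yellow cap, 28 mm in diameter, 60 high, a bystander; origin at the centre of its underside.
- cup: Open clear cup, 70 mm in diameter, 70 high, a bystander; origin at the centre of its underside.
- brush: Cleaning brush lying on the surface, a bystander; x along its length, origin under its middle.
There are look-alikes about, which are no part of the job. Leave any yellow look-alike of the canister_green alone. What is shaped like the canister_blue but red is not meant.

How it is judged (in metres and radians):
On the way, in this order (a step that is already met when the one before it is completed fails the run):
1. the green canister stands upright on the floor of its bay (angle between canister_green's own z axis and vertical below 0.1 rad and distance of foot from where it was at the start of the episode below 0.03 m and height (world z) of canister_green below 0.012 m and linear speed of canister_green below 0.02 m/s and angular speed of canister_green below 0.1 rad/s), for 0.2 s.
2. the guard bar is fully down (value of joint guard above 1.75 rad), for 0.2 s.
At the end, for the whole second after the job is handed in: The green canister stands in its own bay within 0.1 rad of upright, its foot within 30 mm of where it began, at rest; the guard bar is at 1.75 rad or more (fully down, 1.83); the other two canisters stand within 0.1 rad of upright (all of step 1 and value of joint guard above 1.75 rad and angle between each of canister_white, canister_blue's own z axis and vertical below 0.1 rad); the robot touches nothing.
It fails at once if the green canister is lifted: its front bottom edge rises above 35 mm (height (world z) of foot above 0.035 m).
It fails at once if the green canister is carried or pushed away: its foot goes more than 60 mm from where it began (distance of foot from where it was at the start of the episode above 0.06 m).
It fails at once if the canister is pushed with more than 25 N (contact force between the fingers and canister_green above 25 N).
It fails at once if another canister is moved more than 20 mm or tipped more than 0.3 rad (distance of any of canister_white, canister_blue from where it was at the start of the episode above 0.02 m or angle between any of canister_white, canister_blue's own z axis and vertical above 0.3 rad).
It fails at once if a bystander is moved more than 20 mm (distance of any of jar, vial_a, vial_b, cup, brush from where it was at the start of the episode above 0.02 m).
It also fails if it takes over 53 s, if anything falls off the work surface, if the arm or the gripper's body presses on something with over 40 N, if the wrist force passes 120 N, or if a joint passes its speed limit or range.

## Working session

There is one attempt and no reset: what is moved stays moved. The work goes in short steps, Python scripts to look and compute and a shell command to move; the robot and the scene stay as the last step left them, time stands still between calls to the robot, and variables do not carry over. Pictures are saved under pics/ and viewed, about 8 in all and at most 12, crops included, and the job is handed in when it is done.

```bash
mkdir -p pics; ls; cat > h.py <<'E'
import numpy as np, cv2
from rig import sensors,cams,env
def grab(n,save=None):
    im,d=cams.get_image(n)
    if save: cv2.imwrite('pics/'+save,im)
    np.savez('/tmp/'+n+'.npz',im=im,d=d)
    return im,d
def cloud(n,d):
    c=cams.calibration(n); f=d.shape[0]/2/np.tan(np.radians(c['vertical_fov']/2))
    v,u=np.indices(d.shape); E=np.array(c['extrinsics'])
    P=np.stack([(u-c['cx'])/f*d,(v-c['cy'])/f*d,d],-1)
    W=P@E[:3,:3].T+E[:3,3]; W[d<=0]=np.nan
    return W
def proj(n,p):
    c=cams.calibration(n); f=200/np.tan(np.radians(c['vertical_fov']/2)); E=np.array(c['extrinsics'])
    q=(np.asarray(p)-E[:3,3])@E[:3,:3]; return q[...,0]/q[...,2]*f+c['cx'],q[...,1]/q[...,2]*f+c['cy']
E
python3 - <<'E'
from h import *
a,_=grab('top'); b,_=grab('side')
cv2.imwrite('pics/a.png',a); cv2.imwrite('pics/b.png',b)
print(sensors.observe()); print(cams.calibration('top'),cams.calibration('side'))
E
```

```text
pics
{'time_s': 0.1, 'q': array([ 5.29246726e+01,  2.18366068e+01,  7.43762334e+01,  1.38631614e-03,
        8.38578821e+01, -1.23354633e+01]), 'qvel': array([-0.01563986, -0.0860321 , -0.09912999, -0.00500154,  0.00545237,
        0.05049433]), 'joint_efforts': array([ 2.44178875e-03, -4.49220228e+01, -2.31656832e+01, -2.59561457e-04,
        3.70851980e-03,  4.04877574e-05]), 'position': array([0.23001992, 0.49932635, 0.23080301]), 'tool_rot': array([[-7.63331567e-04,  4.18500982e-01,  9.08216024e-01],
       [-9.70304847e-04,  9.08215551e-01, -4.18501579e-01],
       [-9.99999238e-01, -1.20070188e-03, -2.87196069e-04]]), 'ft_force': array([-0.44664389, -0.2566509 , -0.78833619]), 'wrist_torque': array([-0.03115656,  0.05196569, -0.02459598]), 'grip_width': 0.0854174138527791}
{'vertical_fov': 46.54914143672411, 'cx': 313.3105509901332, 'cy': 195.99109029353286, 'extrinsics': array([[ 0.01968508, -0.99381836,  0.10925917,  0.36355788],
       [-0.99958916, -0.01728585,  0.02286299, -0.01209769],
       [-0.02083302, -0.10966434, -0.99375033,  1.28509781],
       [ 0.        ,  0.        ,  0.        ,  1.        ]])} {'vertical_fov': 54.30472267679926, 'cx': 317.38890834929225, 'cy': 201.03181684941495, 'extrinsics': array([[-0.99994157,  0.01068505,  0.00163731,  0.49660067],
       [ 0.00631526,  0.7003726 , -0.71374949,  0.71232373],
       [-0.00877318, -0.71369745, -0.70039916,  0.83542768],
       [ 0.        ,  0.        ,  0.        ,  1.        ]])}
```

View pics/a.png

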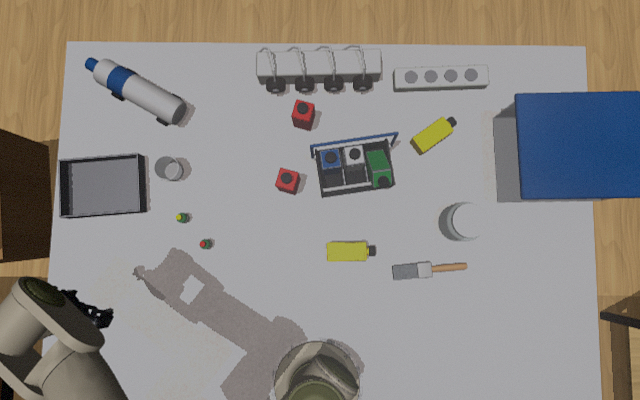

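View pics/b.png

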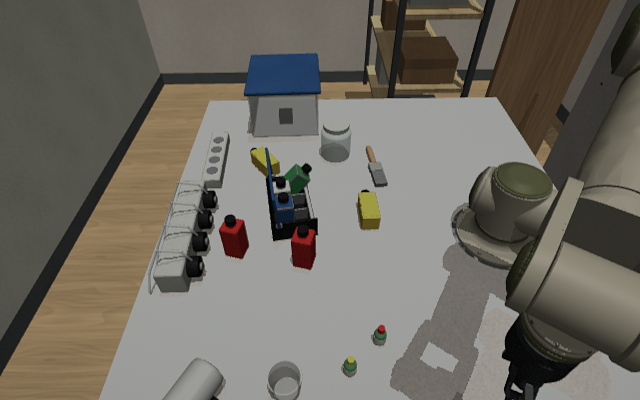

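The top view shows the caddy at about (355,165), with its front toward the robot. Green leans in the right-hand bay with its cap at (382,182), and the blue bar runs from (311,149) to (397,134). Next I'll measure these.

```bash
python3 - <<'E'
from h import *
z=np.load('/tmp/top.npz'); im,d=z['im'],z['d']; W=cloud('top',d)
hsv=cv2.cvtColor(im,cv2.COLOR_BGR2HSV); H,S,V=[hsv[...,i].astype(int) for i in range(3)]
roi=np.zeros(d.shape,bool); roi[125:205,300:405]=1
def st(n,m):
    p=W[m&roi]; p=p[~np.isnan(p[:,0])]; print(n,len(p),'\n',np.percentile(p,[2,50,98],axis=0).round(3)); return p
blue=(H>100)&(H<125)&(S>120)&(V>60)
g=st('bar',blue&(W[...,2]>.14)&(np.indices(d.shape)[0]<158))
vx=np.cov(g[:,:2].T); w,v=np.linalg.eigh(vx); print('bar dir',v[:,1],g.mean(0))
b=v[:,1]*np.sign(v[1,1]); t=(g[:,:2]-g[:,:2].mean(0))@b; print('ext',t.min(),t.max(),'yaw',np.degrees(np.arctan2(-b[0],b[1])))
st('blue all',blue&(W[...,2]>.11)&(np.indices(d.shape)[0]>145))
gr=st('green',(H>50)&(H<80)&(S>120))
dark=(V<60)
k=st('dark',dark&(W[...,2]<.09)&(W[...,2]>.04))
uv=np.argwhere(dark&roi&(W[...,2]<.1))
# min area rect of dark low parts (caddy walls)
r=cv2.minAreaRect(k[:,:2].astype(np.float32)*1000); print(r)
cv2.imwrite('pics/c.png',cv2.resize(im[115:215,290:410],None,fx=6,fy=6,interpolation=cv2.INTER_CUBIC)[:600,:720])
for n,m in (('cap',dark&(W[...,2]>.095)),):
    for lab in range(1):
        nn,L,s,c=cv2.connectedComponentsWithStats((m&roi).astype(np.uint8))
        for i in range(1,nn):
            if s[i,4]>8: print(c[i].round(1),s[i,4],np.nanmedian(W[L==i],axis=0).round(3))
E
```

```text
bar 139 
 [[ 0.609 -0.181  0.166]
 [ 0.626 -0.078  0.17 ]
 [ 0.644  0.02   0.175]]
bar dir [-0.16546055  0.98621641] [ 0.62657851 -0.07909053  0.16973866]
ext -0.11015147832128598 0.10467243236822198 yaw 9.523989921463874
blue all 80 
 [[ 0.57  -0.047  0.11 ]
 [ 0.587 -0.022  0.112]
 [ 0.612  0.02   0.169]]
green 114 
 [[ 0.532 -0.179  0.051]
 [ 0.554 -0.15   0.103]
 [ 0.62  -0.131  0.114]]
dark 123 
 [[ 0.537 -0.181  0.041]
 [ 0.636 -0.132  0.061]
 [ 0.649  0.011  0.077]]
((578.7478637695312, -89.79337310791016), (121.37591552734375, 192.58631896972656), 9.664411544799805)
[379.1 181.3] 9 [ 0.532 -0.15   0.119]
[385.8 185.9] 9 [ 0.521 -0.169  0.113]
```

View pics/c.png

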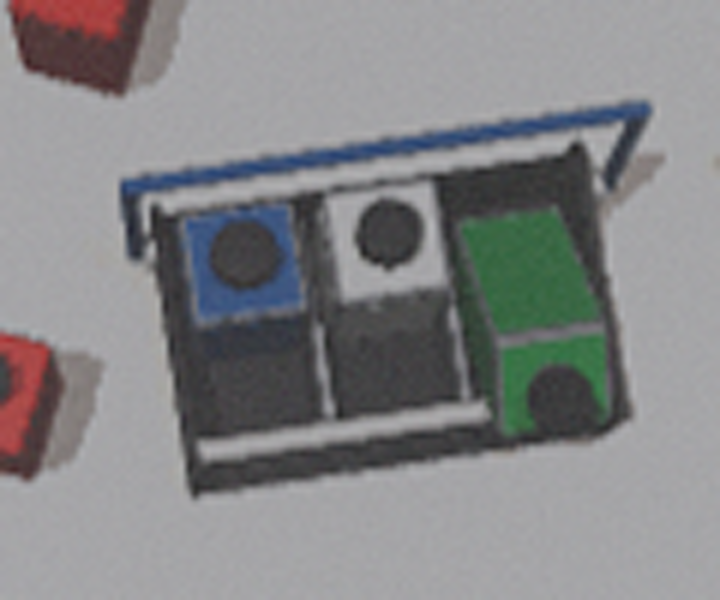

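The crop shows the rail from (200,450) to (490,410), the green cap at (565,400), and the caddy's corners. I'll get the caddy origin from the rail and the end plates.

```bash
python3 - <<'E'
from h import *
z=np.load('/tmp/top.npz'); im,d=z['im'],z['d']; W=cloud('top',d)
def at(n,z,u,v):
    c=cams.calibration(n); f=200/np.tan(np.radians(c['vertical_fov']/2)); E=np.array(c['extrinsics'])
    r=E[:3,:3]@np.array([(u-c['cx'])/f,(v-c['cy'])/f,1]); s=(z-E[2,3])/r[2]; return E[:3,3]+s*r
cr=lambda a,b:(290+(a+.5)/6-.5,115+(b+.5)/6-.5)
a=at('top',.060,*cr(200,451)); b=at('top',.060,*cr(488,411)); print('rail',a,b)
dr=b-a; yaw=np.arctan2(dr[0],-dr[1]); print('yaw rail',np.degrees(yaw))
yaw=np.radians(9.5); ex=np.array([np.cos(yaw),np.sin(yaw)]); ey=np.array([-ex[1],ex[0]])
print('rail x,depth',((a+b)/2)[:2]@ex, [W[187,347],W[186,350]])
for n,p,zz in (('BL plate',(158,205),.066),('BR plate',(578,150),.066),('FL',(193,490),.0),('FR ',(628,415),.0),('capblue',(247,254),.136),('capwhite',(390,233),.136),('capgreen',(565,395),.12),('bar mid',(385,145),.17)):
    q=at('top',zz,*cr(*p)); print(n,q.round(3),'x',round(q[:2]@ex,4),'y',round(q[:2]@ey,4))
k=[cr(565,395)]
np.set_printoptions(precision=3,suppress=True)
print(W[178:188,378:388,2]); print(W[150:187:2,379])
E
```

```text
rail [ 0.51535867 -0.00908214  0.06      ] [ 0.53535165 -0.13605248  0.06      ]
yaw rail 8.94842511276659
rail x,depth 0.5061731686804761 [array([ 0.52382696, -0.07283464,  0.05980428]), array([ 0.52648386, -0.08068825,  0.06095767])]
BL plate [0.624 0.011 0.066] x 0.6178 y -0.0917
BR plate [ 0.652 -0.175  0.066] x 0.6144 y -0.2799
FL [ 0.505 -0.006  0.   ] x 0.4966 y -0.0892
FR  [ 0.543 -0.207  0.   ] x 0.5014 y -0.2936
capblue [ 0.589 -0.027  0.136] x 0.5766 y -0.1243
capwhite [ 0.599 -0.087  0.136] x 0.5765 y -0.1847
capgreen [ 0.534 -0.162  0.12 ] x 0.5002 y -0.2482
bar mid [ 0.628 -0.082  0.17 ] x 0.6063 y -0.185
[[0.103 0.115 0.12  0.123 0.124 0.129 0.126 0.126 0.125 0.12 ]
 [0.112 0.119 0.125 0.124 0.127 0.128 0.131 0.126 0.124 0.123]
 [0.11  0.119 0.126 0.127 0.128 0.126 0.129 0.127 0.124 0.129]
 [0.115 0.12  0.124 0.128 0.126 0.122 0.126 0.126 0.121 0.12 ]
 [0.113 0.121 0.123 0.124 0.121 0.115 0.12  0.122 0.118 0.116]
 [0.089 0.12  0.116 0.124 0.122 0.12  0.118 0.118 0.116 0.12 ]
 [0.089 0.117 0.123 0.114 0.112 0.12  0.118 0.112 0.115 0.119]
 [0.09  0.114 0.119 0.115 0.114 0.115 0.116 0.118 0.113 0.111]
 [0.009 0.01  0.114 0.115 0.109 0.113 0.109 0.112 0.113 0.117]
 [0.005 0.007 0.007 0.11  0.114 0.113 0.112 0.116 0.008 0.003]]
[[ 0.628 -0.159  0.047]
 [ 0.621 -0.158  0.052]
 [ 0.614 -0.157  0.061]
 [ 0.607 -0.156  0.067]
 [ 0.601 -0.156  0.071]
 [ 0.594 -0.155  0.081]
 [ 0.586 -0.153  0.094]
 [ 0.58  -0.153  0.1  ]
 [ 0.574 -0.152  0.105]
 [ 0.568 -0.151  0.11 ]
 [ 0.562 -0.151  0.115]
 [ 0.557 -0.151  0.111]
 [ 0.553 -0.152  0.105]
 [ 0.547 -0.152  0.108]
 [ 0.541 -0.151  0.115]
 [ 0.535 -0.15   0.119]
 [ 0.53  -0.15   0.121]
 [ 0.525 -0.151  0.117]
 [ 0.535 -0.163  0.01 ]]
```

```bash
python3 -m crank '{"hand":[255,255,255,255,255],"translation":[[0,-0.033,0.034],[0,-0.066,0.068],[0,-0.099,0.102],[0,-0.132,0.136],[0,-0.165,0.170]],"dr":[[-0.12,0,0],[-0.24,0,0],[-0.36,0,0],[-0.48,0,0],[-0.597,0,0]]}'
cat >> h.py <<'E'
yaw=np.radians(9.5); ex=np.array([np.cos(yaw),np.sin(yaw),0]); ey=np.array([-ex[1],ex[0],0]); O=ex*.568-ey*.186
C=np.stack([ex,ey,[0,0,1]],1)
def where():
    s=sensors.observe(); print(round(s['time_s'],2),'caddy mm',((s['position']-O)@C*1000).round(1),'F',(s['ft_force']@C).round(2),'w',round(s['grip_width'],3)); print((C.T@s['tool_rot']).round(3))
E
python3 -c "from h import *;where()"
```

```text
time_s: 0.6
position: [0.3146, 0.2799, 0.2312]
tool_rot: [[-0.0, -0.161, 0.987], [-0.0, 0.987, 0.161], [-1.0, -0.0, -0.0]]
ft_force: [0.9, 0.7, 0.4]
grip_width: 0.0123
0.6 caddy mm [-211.5  410.2  231.2] F [0.98 0.5  0.38] w 0.012
[[-0.     0.004  1.   ]
 [-0.     1.    -0.004]
 [-1.    -0.    -0.   ]]
```

```bash
python3 -m crank '{"hand":[255,255,255,255,255],"translation":[[0,-0.047,0.009],[0,-0.094,0.018],[0,-0.141,0.027],[0,-0.188,0.036],[0,-0.236,0.045]],"dr":[[0,0,0],[0,0,0],[0,0,0],[0,0,0],[0,0,0]]}'
python3 -m crank '{"hand":[255,255,255,255,255],"translation":[[0,-0.047,0.009],[0,-0.094,0.018],[0,-0.141,0.027],[0,-0.188,0.036],[0,-0.236,0.045]],"dr":[[0,0,0],[0,0,0],[0,0,0],[0,0,0],[0,0,0]]}' >/dev/null
python3 -m crank '{"hand":[255,255],"translation":[[0,0,0],[0,0,0]],"dr":[[0,0,0],[0,0,0]]}' >/dev/null
python3 -c "from h import *;where()"
```

```text
time_s: 1.1
position: [0.3959, 0.0537, 0.2313]
tool_rot: [[0.0, -0.156, 0.988], [0.0, 0.988, 0.156], [-1.0, 0.0, 0.0]]
ft_force: [0.6, 0.9, -0.2]
grip_width: -0.0004
1.8 caddy mm [-125.9  -61.4  230.6] F [0.31 1.12 0.29] w -0.0
[[-0.001  0.011  1.   ]
 [ 0.001  1.    -0.011]
 [-1.     0.001 -0.001]]
```

```bash
python3 -m crank '{"hand":[255,255,255,255,255],"translation":[[0.045,0,0],[0.09,0,0],[0.125,0,0],[0.136,0,0],[0.136,0,0]],"dr":[[0,0,0],[0,0,0],[0,0,0],[0,0,0],[0,0,0]]}' >/dev/null
python3 - <<'E'
from h import *
where()
im,_=grab('side')
cv2.imwrite('pics/d.png',cv2.resize(im[120:260,230:400],None,fx=4,fy=4,interpolation=cv2.INTER_CUBIC))
E
```

```text
2.3 caddy mm [-125.8  -59.8   95. ] F [-0.66  0.04  0.48] w -0.0
[[-0.002  0.008  1.   ]
 [ 0.001  1.    -0.008]
 [-1.     0.001 -0.002]]
```

View pics/d.png

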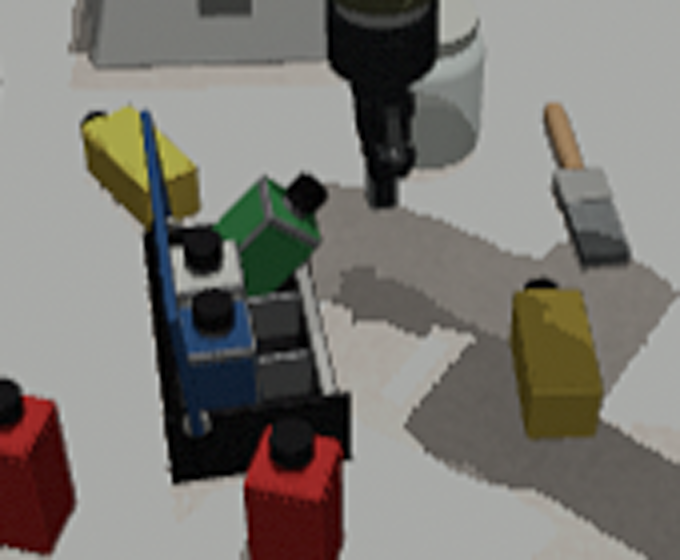

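The fingers stand in front of the green cap, at (385,195) against (305,190) in the crop. Pushing slowly now.

```bash
python3 -m crank '{"hand":[255,255,255,255,255],"translation":[[0,0,0.008],[0,0,0.015],[0,0,0.021],[0,0,0.026],[0,0,0.031]],"dr":[[0,0,0],[0,0,0],[0,0,0],[0,0,0],[0,0,0]]}' | grep ft
python3 -c "from h import *;where()"
python3 -m crank '{"hand":[255,255,255,255,255],"translation":[[0,0,0.004],[0,0,0.008],[0,0,0.012],[0,0,0.016],[0,0,0.020]],"dr":[[0,0,0],[0,0,0],[0,0,0],[0,0,0],[0,0,0]]}' | grep ft
python3 - <<'E'
from h import *
where()
im,_=grab('side')
cv2.imwrite('pics/e.png',cv2.resize(im[120:260,230:400],None,fx=4,fy=4,interpolation=cv2.INTER_CUBIC))
E
```

```text
ft_force: [-1.2, -0.2, 0.1]
2.85 caddy mm [-94.1 -61.1  95.5] F [-1.21 -0.03  0.11] w 0.0
[[ 0.     0.009  1.   ]
 [-0.     1.    -0.009]
 [-1.    -0.     0.   ]]
ft_force: [-0.3, -0.6, 0.2]
3.35 caddy mm [-74.3 -61.3  95.3] F [-0.41 -0.57  0.2 ] w -0.0
[[ 0.     0.009  1.   ]
 [ 0.     1.    -0.009]
 [-1.     0.     0.   ]]
```

View pics/e.png

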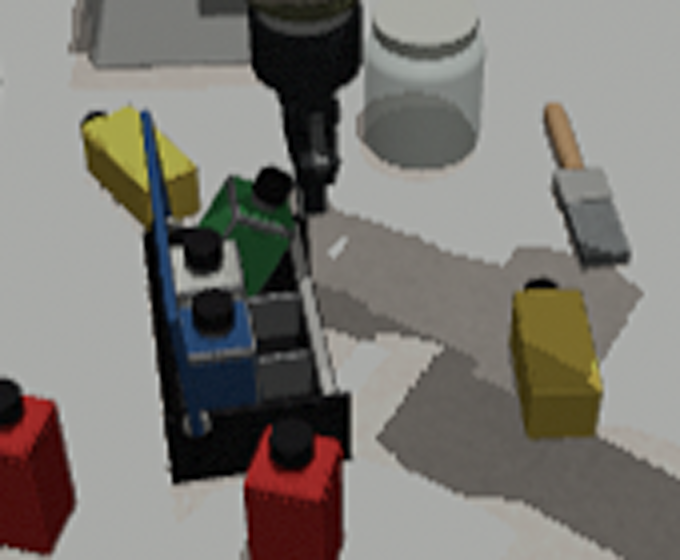

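The green canister is tilting up; its cap is now at (272,187) in the crop. I'll keep going at the same pace.

```bash
python3 -m crank '{"hand":[255,255,255,255,255],"translation":[[0,0,0.004],[0,0,0.008],[0,0,0.012],[0,0,0.016],[0,0,0.020]],"dr":[[0,0,0],[0,0,0],[0,0,0],[0,0,0],[0,0,0]]}' | grep ft
python3 -m crank '{"hand":[255,255,255,255,255],"translation":[[0,0,0.003],[0,0,0.006],[0,0,0.006],[0,0,0.006],[0,0,0.006]],"dr":[[0,0,0],[0,0,0],[0,0,0],[0,0,0],[0,0,0]]}' | grep ft
python3 - <<'E'
from h import *
where()
im,_=grab('side')
cv2.imwrite('pics/f.png',cv2.resize(im[120:260,230:400],None,fx=4,fy=4,interpolation=cv2.INTER_CUBIC))
E
```

```text
ft_force: [-1.4, 0.1, 0.4]
ft_force: [0.3, 0.4, -0.9]
4.4 caddy mm [-48.7 -61.6  95.4] F [ 0.38  0.34 -0.9 ] w 0.0
[[ 0.     0.009  1.   ]
 [-0.     1.    -0.009]
 [-1.    -0.     0.   ]]
```

View pics/f.png

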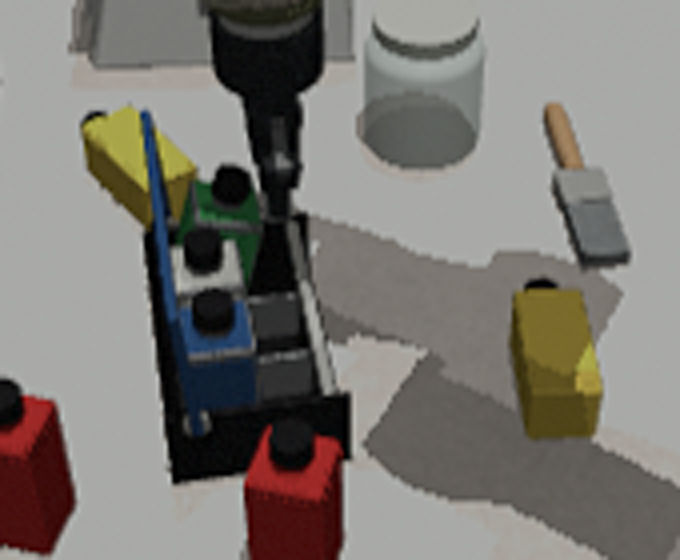

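```bash
python3 -m crank '{"hand":[255,255,255,255,255],"translation":[[0,0,-0.035],[0,0,-0.07],[-0.04,0,-0.09],[-0.085,0,-0.10],[-0.13,0,-0.10]],"dr":[[0,0,0],[0,0,0],[0,0,0],[0,0,0],[0,0,0]]}' | grep ft
python3 -m crank '{"hand":[255,255,255],"translation":[[-0.045,0,0],[-0.045,0,0],[-0.045,0,0]],"dr":[[0,0,0],[0,0,0],[0,0,0]]}' | grep ft
python3 - <<'E'
from h import *
where()
im,d=grab('top'); W=(cloud('top',d)-O)@C*1000
cv2.imwrite('pics/g.png',cv2.resize(im[115:215,290:410],None,fx=6,fy=6,interpolation=cv2.INTER_CUBIC))
roi=np.zeros(d.shape,bool); roi[125:205,300:405]=1
hsv=cv2.cvtColor(im,cv2.COLOR_BGR2HSV).astype(int); H,S,V=hsv[...,0],hsv[...,1],hsv[...,2]
for n,m in (('green',(H>50)&(H<80)&(S>120)),('bar',(H>100)&(H<125)&(S>120)&(W[...,2]>140)),('caps',(V<70)&(W[...,2]>120))):
    p=W[m&roi]; print(n,len(p),np.percentile(p,[5,50,95],axis=0).round(0).tolist())
for y in (-62,0,62):
    m=(V<70)&(W[...,2]>115)&roi&(abs(W[...,1]-y)<20); print(y,m.sum(),W[m].mean(0))
E
```

```text
ft_force: [0.7, 0.1, -0.3]
ft_force: [-0.3, -0.3, -0.4]
5.25 caddy mm [-148.7  -60.7  270.7] F [-0.38 -0.29 -0.42] w 0.0
[[ 0.001  0.009  1.   ]
 [-0.001  1.    -0.009]
 [-1.    -0.001  0.001]]
green 140 [[nan, nan, nan], [nan, nan, nan], [nan, nan, nan]]
bar 134 [[35.0, -93.0, 167.0], [37.0, 3.0, 170.0], [39.0, 98.0, 173.0]]
caps 241 [[-146.0, -69.0, 128.0], [-15.0, -7.0, 137.0], [20.0, 67.0, 547.0]]
-62 80 [-18.18552447 -60.09690585 136.7277615 ]
0 98 [-44.45652868   1.03316419 307.34191422]
62 31 [  9.53459571  61.97451535 132.15544395]
```

View pics/g.png

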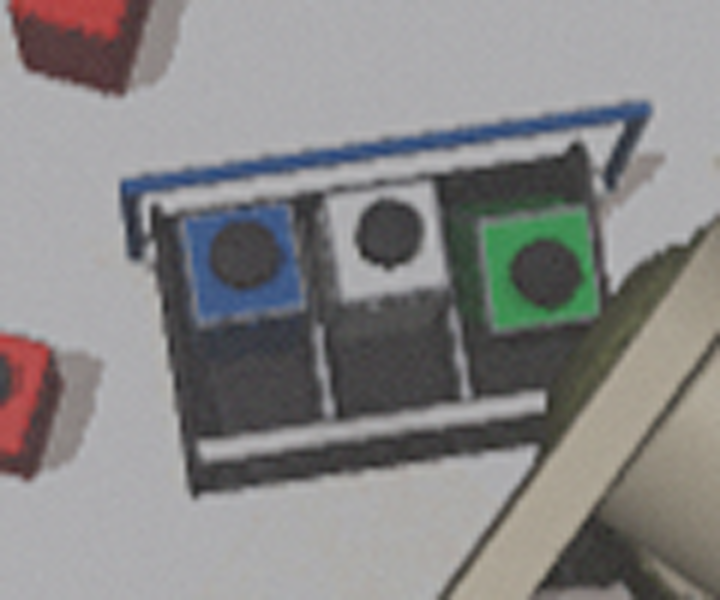

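The green canister's cap is at (545,272) and I can see its back face at (520,205), so it may still be leaning or moving. I'll measure its top face now and again a moment later.

```bash
cat > m.py <<'E'
from h import *
def meas():
    im,d=grab('top'); W=(cloud('top',d)-O)@C*1000
    hsv=cv2.cvtColor(im,cv2.COLOR_BGR2HSV).astype(int); H,S,V=hsv[...,0],hsv[...,1],hsv[...,2]
    roi=np.zeros(d.shape,bool); roi[125:205,300:405]=1
    b=roi&(W[...,2]>90)&(W[...,2]<150)
    for n,m in (('green',(H>50)&(H<80)&(S>120)),('white',(S<60)&(V>110)&(abs(W[...,1])<31)),('blue',(H>100)&(H<125)&(S>120)&(W[...,2]<125)&(W[...,0]<35))):
        p=W[m&b]; A=np.c_[p[:,:2],np.ones(len(p))]; 
        t=p[np.abs(p[:,2]-np.median(p[:,2]))<8]; A=np.c_[t[:,:2],np.ones(len(t))]; s=np.linalg.lstsq(A,t[:,2],rcond=None)[0]
        print(n,len(t),np.percentile(t,[3,50,97],axis=0).round(0).tolist(),'slope x,y deg',np.degrees(np.arctan(s[:2])).round(1))
    for y in (-62,0,62):
        m=(V<70)&b&(W[...,2]>120)&(abs(W[...,1]-y)<22)&(W[...,0]>-50); print('cap',y,m.sum(),W[m].mean(0).round(1))
    return im
if __name__=='__main__': where(); meas()
E
python3 m.py; python3 -m crank '{"hand":[255,255,255,255],"translation":[[0,0.04,0],[0,0.08,0],[0,0.12,0],[0,0.16,0]],"dr":[[0,0,0],[0,0,0],[0,0,0],[0,0,0]]}' | grep ft; python3 m.py
```

```text
5.3 caddy mm [-148.9  -60.4  269.6] F [-0.6   0.82  0.51] w -0.0
[[-0.001  0.009  1.   ]
 [ 0.001  1.    -0.009]
 [-1.     0.001 -0.001]]
green 127 [[-31.0, -81.0, 108.0], [-7.0, -54.0, 115.0], [7.0, -41.0, 120.0]] slope x,y deg [12.2 -0.2]
white 233 [[-12.0, -22.0, 106.0], [6.0, 5.0, 111.0], [33.0, 24.0, 115.0]] slope x,y deg [ 0.2 -1. ]
blue 110 [[-9.0, 43.0, 107.0], [3.0, 69.0, 111.0], [30.0, 83.0, 115.0]] slope x,y deg [ 1.3 -1.1]
cap -62 81 [-18.  -60.  137.2]
cap 0 63 [  9.1   1.4 134.2]
cap 62 36 [  7.8  61.9 132.1]
ft_force: [-0.2, 0.8, 0.8]
5.75 caddy mm [-147.8  101.   268.9] F [-0.03  0.78  0.82] w -0.0
[[-0.003  0.01   1.   ]
 [ 0.001  1.    -0.01 ]
 [-1.     0.001 -0.003]]
green 127 [[-31.0, -81.0, 108.0], [-6.0, -54.0, 115.0], [7.0, -41.0, 121.0]] slope x,y deg [13.7 -0.2]
white 229 [[-12.0, -22.0, 107.0], [6.0, 5.0, 111.0], [33.0, 24.0, 115.0]] slope x,y deg [-1.1 -0.4]
blue 115 [[-9.0, 43.0, 107.0], [2.0, 70.0, 111.0], [30.0, 83.0, 115.0]] slope x,y deg [ 0.5 -0.1]
cap -62 83 [-18.  -60.  136.8]
cap 0 76 [  9.3   1.5 134.7]
cap 62 80 [  9.2  63.3 134. ]
```

The top-face slope shows green at rest but still leaning about 13°. The geometry suggests its lower back edge is caught on the back wall, so I'll push its upper front further back.

```bash
python3 -m crank '{"hand":[255,255,255,255,255],"translation":[[0,-0.045,0],[0,-0.09,0],[0,-0.135,0.02],[0.045,-0.162,0.04],[0.085,-0.162,0.05]],"dr":[[0,0,0],[0,0,0],[0,0,0],[0,0,0],[0,0,0]]}' | grep ft
python3 -m crank '{"hand":[255,255,255,255,255],"translation":[[0.045,0,0],[0.085,0,0.01],[0.085,0,0.03],[0.085,0,0.042],[0.085,0,0.045]],"dr":[[0,0,0],[0,0,0],[0,0,0],[0,0,0],[0,0,0]]}' | grep ft
python3 -c "from h import *;where()"
```

```text
ft_force: [0.3, 0.2, -0.8]
ft_force: [-0.7, 0.3, -0.2]
6.8 caddy mm [-53.4 -63.1  98.6] F [-0.64  0.36 -0.23] w 0.0
[[-0.002  0.008  1.   ]
 [ 0.002  1.    -0.008]
 [-1.     0.002 -0.002]]
```

```bash
python3 -m crank '{"hand":[255,255,255,255,255],"translation":[[0,0,0.003],[0,0,0.005],[0,0,0.007],[0,0,0.009],[0,0,0.011]],"dr":[[0,0,0],[0,0,0],[0,0,0],[0,0,0],[0,0,0]]}' | grep ft
python3 -m crank '{"hand":[255,255,255,255,255],"translation":[[0,0,0.002],[0,0,0.004],[0,0,0.006],[0,0,0.008],[0,0,0.008]],"dr":[[0,0,0],[0,0,0],[0,0,0],[0,0,0],[0,0,0]]}' | grep ft
python3 -c "from h import *;where()"; python3 m.py | grep -v white
```

```text
ft_force: [0.4, -1.1, -0.6]
ft_force: [-0.3, -0.1, 0.4]
7.8 caddy mm [-34.4 -63.7 100.3] F [-0.29 -0.1   0.41] w -0.0
[[ 0.     0.009  1.   ]
 [-0.     1.    -0.009]
 [-1.    -0.     0.   ]]
7.8 caddy mm [-34.4 -63.7 100.3] F [-0.29 -0.1   0.41] w -0.0
[[ 0.     0.009  1.   ]
 [-0.     1.    -0.009]
 [-1.    -0.     0.   ]]
  return _methods._mean(a, axis=axis, dtype=dtype,
  ret = ret.dtype.type(ret / rcount)
Traceback (most recent call last):
  File "m.py", line 14, in <module>
    if __name__=='__main__': where(); meas()
                                      ~~~~^^
  File "m.py", line 10, in meas
    print(n,len(t),np.percentile(t,[3,50,97],axis=0).round(0).tolist(),'slope x,y deg',np.degrees(np.arctan(s[:2])).round(1))
                   ~~~~~~~~~~~~~^^^^^^^^^^^^^^^^^^^^
IndexError: index -1 is out of bounds for axis 0 with size 0
```

No resistance so far. I'll push a few mm more, to about where the face stands upright, watching the force.

```bash
python3 -m crank '{"hand":[255,255,255],"translation":[[0,0,0.002],[0,0,0.004],[0,0,0.006]],"dr":[[0,0,0],[0,0,0],[0,0,0]]}' | grep ft
python3 -m crank '{"hand":[255,255,255],"translation":[[0,0,0.0015],[0,0,0.003],[0,0,0.004]],"dr":[[0,0,0],[0,0,0],[0,0,0]]}' | grep ft
python3 - <<'E'
from h import *
where()
im,_=grab('side')
cv2.imwrite('pics/i.png',cv2.resize(im[140:260,240:360],None,fx=5,fy=5,interpolation=cv2.INTER_CUBIC))
E
```

```text
ft_force: [0.3, -0.0, 0.3]
ft_force: [-0.1, 0.3, -0.1]
8.45 caddy mm [-24.5 -63.8 100.3] F [-0.06  0.27 -0.06] w -0.0
[[-0.     0.009  1.   ]
 [ 0.     1.    -0.009]
 [-1.     0.    -0.   ]]
```

View pics/i.png

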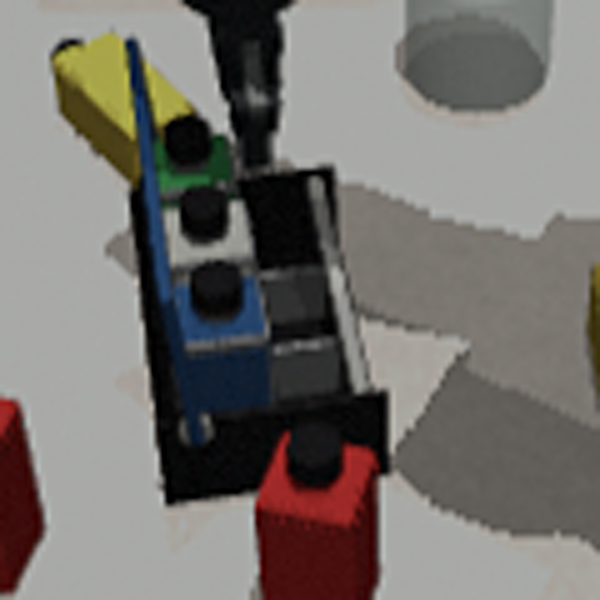

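Green now looks aligned with the white and blue canisters, with its cap at (187,140). I'll back off and measure.

```bash
python3 -m crank '{"hand":[255,255,255,255,255],"translation":[[0,0,-0.02],[0,0,-0.06],[0,0,-0.10],[-0.045,0,-0.12],[-0.09,0,-0.13]],"dr":[[0,0,0],[0,0,0],[0,0,0],[0,0,0],[0,0,0]]}' | grep ft
python3 -m crank '{"hand":[255,255,255],"translation":[[-0.045,0,0],[-0.085,0,0],[-0.085,0,0]],"dr":[[0,0,0],[0,0,0],[0,0,0]]}' | grep ft
python3 m.py
```

```text
ft_force: [0.7, -0.6, 0.9]
ft_force: [0.0, 0.9, -0.7]
9.3 caddy mm [-153.5  -63.7  280.6] F [ 0.18  0.84 -0.71] w -0.0
[[ 0.007  0.009  1.   ]
 [-0.008  1.    -0.009]
 [-1.    -0.007  0.008]]
green 127 [[-6.0, -81.0, 106.0], [6.0, -52.0, 111.0], [33.0, -41.0, 115.0]] slope x,y deg [-2. -0.]
white 233 [[-12.0, -21.0, 107.0], [6.0, 6.0, 111.0], [33.0, 24.0, 115.0]] slope x,y deg [ 0.8 -1.3]
blue 108 [[-9.0, 43.0, 107.0], [2.0, 69.0, 111.0], [29.0, 83.0, 115.0]] slope x,y deg [ 0.4 -1.5]
cap -62 55 [ 11.9 -60.1 133.8]
cap 0 57 [  9.1   1.6 134.1]
cap 62 36 [  7.9  63.  132.9]
```

Green is upright: top-face slope within 2°, top at 111 mm, in line with the other two. Now I'll go over and behind the bar.

```bash
python3 -m crank '{"hand":[255,255,255,255,255],"translation":[[0,0.013,0.046],[0,0.026,0.092],[0,0.039,0.138],[0,0.052,0.184],[0,0.064,0.230]],"dr":[[0,0,0],[0,0,0],[0,0,0],[0,0,0],[0,0,0]]}' | grep ft
python3 -m crank '{"hand":[255,255,255,255,255],"translation":[[0,0,0],[0,0,0],[0.04,0,0],[0.08,0,0],[0.08,0,0]],"dr":[[0,0,0],[0,0,0],[0,0,0],[0,0,0],[0,0,0]]}' | grep ft
python3 -c "from h import *;where()"
```

```text
ft_force: [0.9, -1.1, 0.7]
ft_force: [-0.7, -1.3, -0.7]
10.35 caddy mm [ 72.7  -0.3 190. ] F [-0.87 -1.15 -0.72] w -0.0
[[-0.01   0.01   1.   ]
 [ 0.005  1.    -0.01 ]
 [-1.     0.005 -0.01 ]]
```

```bash
python3 -m crank '{"hand":[255,255,255,255,255],"translation":[[0.034,0,0],[0.034,0,0],[0.034,0,-0.012],[0.034,0,-0.024],[0.034,0,-0.036]],"dr":[[0,0,0],[0,0,0],[0,0,0],[0,0,0],[0,0,0]]}' | grep ft
python3 -c "from h import *;where()"
python3 -m crank '{"hand":[255,255,255,255,255],"translation":[[0,0,-0.010],[0,0,-0.020],[0.002,0,-0.030],[0.005,0,-0.039],[0.008,0,-0.048]],"dr":[[0,0,0],[0,0,0],[0,0,0],[0,0,0],[0,0,0]]}' | grep ft
python3 -c "from h import *;where()"
```

```text
ft_force: [1.9, 0.7, 0.0]
10.85 caddy mm [ 40.2  -1.  164.6] F [1.96 0.39 0.02] w 0.0
[[ 0.004  0.009  1.   ]
 [-0.002  1.    -0.009]
 [-1.    -0.002  0.004]]
ft_force: [1.2, -0.2, 0.4]
11.35 caddy mm [ -7.7  -0.8 156.5] F [ 1.16 -0.38  0.4 ] w 0.0
[[ 0.004  0.01   1.   ]
 [-0.002  1.    -0.01 ]
 [-1.    -0.002  0.004]]
```

```bash
python3 -m crank '{"hand":[255,255,255,255,255],"translation":[[0.010,0,-0.002],[0.014,0,-0.008],[0.019,0,-0.014],[0.025,0,-0.020],[0.031,0,-0.025]],"dr":[[0,0,0],[0,0,0],[0,0,0],[0,0,0],[0,0,0]]}' | grep ft
python3 - <<'E'
from h import *
where()
im,_=grab('side')
cv2.imwrite('pics/j.png',cv2.resize(im[120:260,230:400],None,fx=4,fy=4,interpolation=cv2.INTER_CUBIC))
E
```

```text
ft_force: [0.3, 0.9, 0.6]
11.85 caddy mm [-33.5   0.3 122. ] F [0.49 0.84 0.55] w 0.0
[[-0.     0.009  1.   ]
 [ 0.     1.    -0.009]
 [-1.     0.    -0.   ]]
```

View pics/j.png

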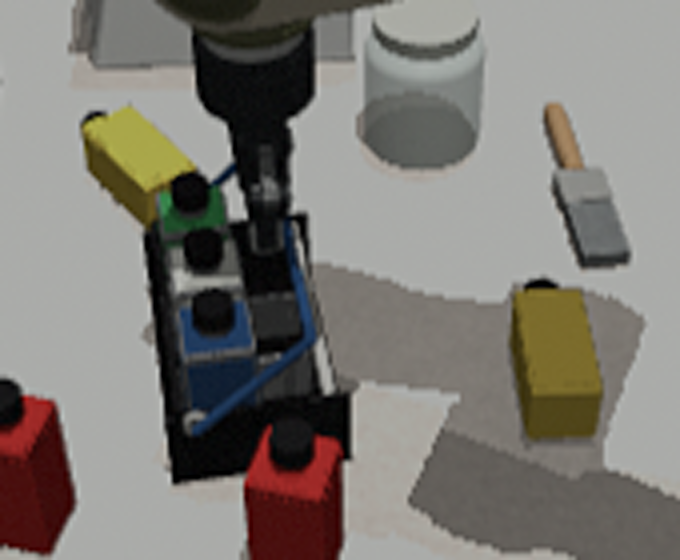

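The bar is about halfway, in front of the finger at (300,270). I'll lift over it and press it down from above along its arc.

```bash
python3 -m crank '{"hand":[255,255,255,255,255],"translation":[[-0.02,0,0.003],[-0.058,0,0.003],[-0.058,0,-0.01],[-0.058,0,-0.022],[-0.058,0,-0.022]],"dr":[[0,0,0],[0,0,0],[0,0,0],[0,0,0],[0,0,0]]}' | grep ft
python3 -c "from h import *;where()"
python3 -m crank '{"hand":[255,255,255,255,255],"translation":[[0.02,0,0],[0.036,0,-0.001],[0.046,0,-0.003],[0.056,0,-0.006],[0.066,0,-0.009]],"dr":[[0,0,0],[0,0,0],[0,0,0],[0,0,0],[0,0,0]]}' | grep ft
python3 -c "from h import *;where()"
```

```text
ft_force: [0.1, 0.4, 0.6]
12.4 caddy mm [-56.1   0.7 180.4] F [0.19 0.4  0.62] w -0.0
[[-0.001  0.01   1.   ]
 [ 0.     1.    -0.01 ]
 [-1.     0.    -0.001]]
ft_force: [-1.1, -0.1, 1.3]
12.9 caddy mm [-64.    0.5 114. ] F [-1.13  0.08  1.33] w -0.0
[[-0.     0.009  1.   ]
 [-0.     1.    -0.009]
 [-1.    -0.    -0.   ]]
```

```bash
python3 -m crank '{"hand":[255,255,255,255,255],"translation":[[0.010,0,-0.003],[0.020,0,-0.006],[0.030,0,-0.008],[0.039,0,-0.010],[0.046,0,-0.011]],"dr":[[0,0,0],[0,0,0],[0,0,0],[0,0,0],[0,0,0]]}' | grep ft
python3 -m crank '{"hand":[255,255,255],"translation":[[0.003,0,0],[0.005,0,0],[0.005,0,0]],"dr":[[0,0,0],[0,0,0],[0,0,0]]}' | grep ft
python3 -c "from h import *;where()"
```

```text
ft_force: [0.3, 0.8, 1.4]
ft_force: [-8.4, 2.3, 21.5]
13.7 caddy mm [-75.1   0.6  65.3] F [-7.92  3.61 21.54] w 0.0
[[ 0.001  0.009  1.   ]
 [-0.001  1.    -0.009]
 [-1.    -0.001  0.001]]
```

At the stop: the tip is at z 65 and the force reads 21 N. I'll retreat and check.

```bash
python3 -m crank '{"hand":[255,255,255,255,255],"translation":[[-0.03,0,0],[-0.075,0,-0.01],[-0.12,0,-0.03],[-0.16,0,-0.06],[-0.18,0,-0.10]],"dr":[[0,0,0],[0,0,0],[0,0,0],[0,0,0],[0,0,0]]}' | grep ft
python3 -m crank '{"hand":[255,255,255,255,255],"translation":[[0,0.04,-0.02],[0,0.08,-0.03],[0,0.12,-0.03],[0,0.16,-0.03],[0,0.18,-0.03]],"dr":[[0,0,0],[0,0,0],[0,0,0],[0,0,0],[0,0,0]]}' | grep ft
python3 - <<'E'
from m import *
where(); im=meas()
cv2.imwrite('pics/k.png',cv2.resize(im[115:235,290:410],None,fx=5,fy=5,interpolation=cv2.INTER_CUBIC))
d=np.load('/tmp/top.npz')['d']; W=(cloud('top',d)-O)@C*1000
hsv=cv2.cvtColor(im,cv2.COLOR_BGR2HSV).astype(int)
m=(hsv[...,0]>100)&(hsv[...,0]<125)&(hsv[...,1]>110)&(W[...,0]<-60)&(W[...,0]>-100)&(abs(W[...,1])<110)&(W[...,2]<150)
print('bar',m.sum(),np.percentile(W[m],[5,50,95],axis=0).round(1))
E
```

```text
ft_force: [-0.0, -1.7, 0.1]
ft_force: [0.8, 0.6, -0.2]
14.7 caddy mm [-204.   184.2  243.6] F [ 0.87  0.41 -0.2 ] w -0.0
[[ 0.001  0.007  1.   ]
 [ 0.     1.    -0.007]
 [-1.     0.     0.001]]
green 121 [[-6.0, -81.0, 106.0], [5.0, -52.0, 111.0], [33.0, -41.0, 115.0]] slope x,y deg [-1.4 -0.4]
white 230 [[-12.0, -22.0, 107.0], [6.0, 5.0, 111.0], [34.0, 24.0, 114.0]] slope x,y deg [-0.5 -0.2]
blue 109 [[-9.0, 43.0, 108.0], [1.0, 70.0, 111.0], [29.0, 83.0, 115.0]] slope x,y deg [-1.  0.]
cap -62 55 [ 11.8 -60.2 134.1]
cap 0 68 [  9.3   1.5 134.6]
cap 62 58 [  9.8  61.9 133.9]
bar 150 [[ -76.6 -102.2   61.2]
 [ -74.4    1.9   64.8]
 [ -65.5  106.8   69.2]]
```

View pics/k.png

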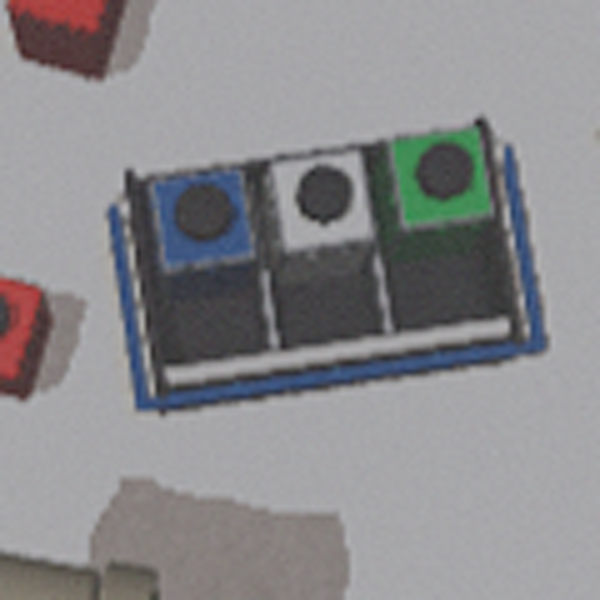

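The blue bar lies level in front of the rail, from (145,405) to (545,345), and all three canisters stand upright. Handing in.

```bash
python3 -c "from h import *;print(env.close_job())"
```

```text
the job is handed in; nothing more can be done
None
```

I pushed the green canister upright in its own bay, swung the blue guard bar down to its stop from behind, and handed the job in at about 15 s. The hand-in gives no verdict.

- **Green canister:** it did not fall upright by itself after the first push. It stayed leaning about 13°, apparently caught on the back wall, so I gave it a second gentle push. At the end its top face was within about 2° of level, at the same height as the other two (111 mm).
- **Green canister's foot:** I could not see it directly. From the upright pose I estimate it moved back only a few mm.
- **Guard bar:** its top surface measured about 65 mm up, at x = -74 in the caddy's frame, which matches fully down. It pressed back with about 21 N at the stop.
- **White and blue canisters:** both were within about 1° of upright and had not moved.
- **Bystanders:** the robot did not come near any of them, though I did not re-measure their positions.
- **Forces and final contact:** wrist readings during the canister pushes stayed around 1 N, and the arm was clear of everything at the end.

No final check failed. The only disagreement was the canister not falling upright by itself.

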